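# Seal a sharps tub for collection

## Robot

A 7-joint arm with a two-finger parallel gripper is mounted at the origin on a cart in front of the work surface, level with it; the furniture and walls round the work are solid. World frame = base frame: x ahead of the robot, y to its left, z up, the work surface at z = 0. Lengths are in m, angles in rad, forces in N, time in s.
With the tool pointing down it reaches from about 0.4 to 0.85 m from the base axis. Payload 4.5 kg.
Tool frame: the origin (TCP) lies at the very end of the fingers, on their centre line; the grasp point (between the pads) lies 19 mm behind it; z points along the fingers, x is the direction in which the jaws open and shut, and the axes are right-handed (so a half turn about z gives the same grasp; the last joint's range is limited). The gripper opens to 88 mm and grips with 3 to 60 N. Pads are 18 mm wide; open, the fingers measure 123 mm over their backs; the gripper's body (75 mm by 187 mm) begins 45 mm behind the grasp point.
Start: joints at [1.315, 0.689, -0.195, 1.565, 0.157, 0.902, -0.215], TCP at [0.179, -0.599, 0.239] pointing down, gripper open.
Joint ranges: [-3.01, 3.01], [-0.46, 2.08], [-1.47, 1.51], [0.13, 2.56], [-1, 4.14], [0.04, 2.09], [-2.66, 2.66]. Speed limits (rad/s): [2.57, 2.57, 3.14, 3.14, 3.14, 3.14, 3.14].

## Interface

Orientations are given as a unit quaternion [x, y, z, w].
In Python, from plant import * gives the robot as it stands.
- The arm moves only by the tool apply_moves, never from a script. Its argument "series" is a list of rows, each an object of numbers: "x", "y", "z": the shift along the tool's x, y, z in units of 80 cm (1.0 is 80 cm); "wx", "wy", "wz": the turn, a rotation vector about the tool's x, y, z in units of pi rad (1.0 is pi rad); "fingers": the opening, from -1 (shut) to 1 (fully open), so that 0 is half open. In form: [{"x": .., "y": .., "z": .., "wx": .., "wy": .., "wz": .., "fingers": ..}, ...]. A call has 1 to 8 rows; each row shifts and turns the pose as measured when the row begins, along the tool's axes as they then stand; what a row does not reach is not made up. A row lasts 1/8 s, in which the tool goes at most 62.5 mm and 10.7 degrees, less where a joint would pass 70% of its speed; a pose out of reach is approached as far as the arm can. A call with a number of a shift or a turn outside -1 to 1 is refused whole. A call with a gripper value outside its range is refused whole. The fingers move at their own pace and stop on an object; "force" is the grip in N (left out, the last holds). Time passes only in rows, so rows that do not move let the fingers close. It gives the time, the measured TCP pose, the force and the opening at its end, in the units of the state.
- get_state(): the state, without advancing time (a new reading comes with each control period).
- snapshot(name): name is "scene" or "top"; returns (picture, depth): 400x640x3 uint8, red, green, blue; 400x640 float32, m along the optical axis (not along the pixel's ray), 0 where there is no reading.
- camera_model(name): a dict with "camera_matrix" (3x3 intrinsics, pixels), "world_from_camera" (4x4, takes a point from camera to world coordinates). Camera axes: x right, y up, looking along -z (the intrinsics and any distortion apply to the point x, -y, -z); pixel columns grow to the right and rows downward; lengths in m; the calibration is good to about 2 mm. A picture is of the moment at which its call begins. camera_model takes no time and is no camera call.
- finish_job(): hands the job in, once; it reports no verdict.
The state is a dict: "clock": time; "q": joint angles; "qd": joint speeds; "joint_torque": joint torques, N m; "tool_pos": TCP position; "eef_rot": TCP orientation; "contact_force": force on the tool from outside, world axes, zero at the start; "moment": the same for the moment, N m; "opening": opening from 0.0 (shut) to 1.0 (fully open).
Only numpy, scipy, OpenCV 4.12 (cv2) and the standard library are available. Lean on these libraries where they do the work, as an engineer would, in place of code of your own. Each camera call takes 0.05 s, during which the arm holds its last target. There are 200 camera calls.

## Task

Close off the sharps tub for collection: drop the used amber vial in through its open neck, then take the closing cap by its grip bar, set it on the neck and press it straight down until it snaps home under all four clips, flat on the neck. Do not let go: finish still gripping the bar and pressing the cap firmly down. Keep the tub upright and leave the other things on the bench where they are.

Things in the scene. Friction and masses are not known exactly. Their poses are not given: they have to be found in the camera images.
- sharps_tub: Loose round sharps tub standing on the bench: yellow bucket 107 mm across, fixed red lid whose top is 78 mm up, about 0.6 kg. Origin: centre of its underside, z up along the tub's axis. Red clips stand on the lid at 45, 135, 225 and 315 degrees about z from the tub's x axis. The bench left of the white pad is 4 mm lower than the pad.
- neck_rim (a point): Centre of the tub's round open neck at the height of its rim, 94 mm above the tub's underside; z up along the neck, x as the tub's. Neck outer diameter 60 mm, opening 52 mm, rising 16 mm from the lid.
- clip_0 (a joint): Sprung clip hinged on the lid, at 45 degrees from the tub's x. Value: outward lean in rad, 0 at rest. 14 mm wide, its top 21 mm above the rim. Its inner side slopes from 37.5 mm off the axis at the top to 31.5 mm at a barb 8.5 mm above the rim; the barb's flat underside is 6.5 mm above the rim, clip clear below to 36.5 mm off the axis.
- clip_1 (a joint): The same clip at 135 degrees.
- clip_2 (a joint): The same clip at 225 degrees.
- clip_3 (a joint): The same clip at 315 degrees.
- vial_centre (a point): Centre (half-way up) of the used vial: small amber vial with white cap standing upright, 23 mm diameter, 32 mm high, 14 g.
- closing_cap: Loose yellow closing cap standing plug down, 51 mm high, 40 g. Origin: centre of its underside, z up, x along the grip bar. Plug 14 mm deep, 48 mm diameter tapering to 42 at its end; round flange 68 mm diameter from 14 to 19 mm; on it an upright grip bar up to 51 mm, 44 mm long (x), 14 mm thick (y), to be gripped across its thickness. Fits the neck in any rotation.
- cap_grip (a point): Centre of the cap's grip bar, 34.5 mm above the end of the plug, 15.5 mm above the flange's top, 16.5 mm below the bar's top; x along the bar, y across its 14 mm thickness.
- cap_flange (a point): Centre of the flange's underside, 20.5 mm below cap_grip. Home, it lies on neck_rim, flange top 1.5 mm under the barbs. Going down, the flange meets the slopes 13 mm above home; the push climbs to 8 to 16 N at 9 mm, suddenly drops to 0 to 4 N as the flange slips between the barbs, and the clips spring back over it 2 mm above home. A firm push on the rim then: 10 to 20 N.
- timer: White timer, 56 x 70 x 20 mm, a bystander; origin under its centre.
- syringe: Syringe lying on the bench, 136 x 16 x 14 mm, a bystander; origin under its centre.
- scissors: Small steel scissors lying flat, 125 x 57 x 6 mm, a bystander; origin under the centre.
- tweezers: Steel tweezers lying flat, 130 x 16 x 9 mm, a bystander; origin under the centre.
- marker_2: White marker pen with red cap lying on the bench, 137 x 12 x 13 mm, a bystander; origin under its centre.
- tape_roll: Roll of tan tape lying flat, 54 mm diameter, 18 mm high, a bystander; origin under its centre.

How it is judged:
By the outcome, as a careful person would: the job done as asked, in the order asked, and still so for the second after the job is handed in, while the arm keeps its last pose, push and grip.
It also fails if it takes over 61 s, if anything falls off the work surface, if the arm or the gripper's body presses on something with over 40 N, if the wrist force passes 120 N, or if a joint passes its speed limit or range.

## Working session

There is one attempt and no reset: what is moved stays moved. The work goes in short steps, Python scripts to look and compute and a tool call to move; the robot and the scene stay as the last step left them, time stands still between calls to the robot, and variables do not carry over. Pictures are saved under pics/ and viewed, about 8 in all and at most 12, crops included, and the job is handed in when it is done.

Besides the shell and the picture viewer there is one more tool, called after "Call:" as a command line: name --argument value ..., lists and objects as JSON in quotes. apply_moves: Moves the arm, as the interface text tells. Its arguments: {"type":"object","properties":{"series":{"type":"array","items":{"type":"object","properties":{"x":{"type":"number"},"y":{"type":"number"},"z":{"type":"number"},"wx":{"type":"number"},"wy":{"type":"number"},"wz":{"type":"number"},"fingers":{"type":"number"}}}},"force":{"type":"number"}},"required":["series"]}

```bash
mkdir -p pics; cat > h.py <<'E'
from plant import *
import numpy as np, cv2
def snap(n):
    p,d=snapshot(n); c=camera_model(n); return p,d,np.array(c["camera_matrix"]),np.array(c["world_from_camera"]),c
def cloud(d,K,T):
    v,u=np.indices(d.shape); 
    X=np.stack([(u-K[0,2])/K[0,0]*d,-(v-K[1,2])/K[1,1]*d,-d],-1)
    W=X@T[:3,:3].T+T[:3,3]; W[d<=0]=np.nan; return W
E
python3 - <<'E'
from h import *
for n in("scene","top"):
    p,d,K,T,c=snap(n); cv2.imwrite(f"pics/{n}0.png",p[:,:,::-1]); np.savez(f"{n}0.npz",p=p,d=d,K=K,T=T)
    print(n,K.tolist(),T.round(3).tolist(),[k for k in c]); 
print(get_state())
E
```

```text
scene [[445.70582622789885, 0.0, 317.5891826420852], [0.0, 445.70582622789885, 208.77905685036612], [0.0, 0.0, 1.0]] [[-0.636, 0.408, -0.655, -0.175], [-0.771, -0.321, 0.55, 0.621], [0.014, 0.855, 0.519, 0.636], [0.0, 0.0, 0.0, 1.0]] ['camera_matrix', 'world_from_camera']
top [[431.6255135443303, 0.0, 321.72696197459936], [0.0, 431.6255135443303, 197.41442334564746], [0.0, 0.0, 1.0]] [[0.002, 0.993, -0.122, 0.377], [-1.0, 0.002, -0.001, 0.027], [-0.0, 0.122, 0.993, 1.128], [0.0, 0.0, 0.0, 1.0]] ['camera_matrix', 'world_from_camera']
{'clock': 0.1, 'q': array([ 1.31476931,  0.68989878, -0.19450145,  1.56619513,  0.15728231,
        0.90252443, -0.2151094 ]), 'qd': array([ 1.40666767e-03, -1.16323190e-03,  7.41870802e-05, -2.15959168e-03,
       -2.20748744e-03, -2.63244858e-05, -4.83055319e-04]), 'joint_torque': array([-1.87918449e-03, -5.28500283e+01, -1.27140809e+00, -1.53839421e+01,
       -5.25963446e-02,  1.91155785e-03,  4.77399351e-05]), 'tool_pos': array([ 0.17841016, -0.59841668,  0.23800256]), 'eef_rot': array([ 8.01816727e-01, -5.97569464e-01, -6.90733663e-04, -4.40295546e-04]), 'contact_force': array([-0.86175471,  0.01758753, -0.28317766]), 'moment': array([-0.0351727 , -0.01094448, -0.02954476]), 'opening': 0.9978411213701274}
```

View pics/top0.png

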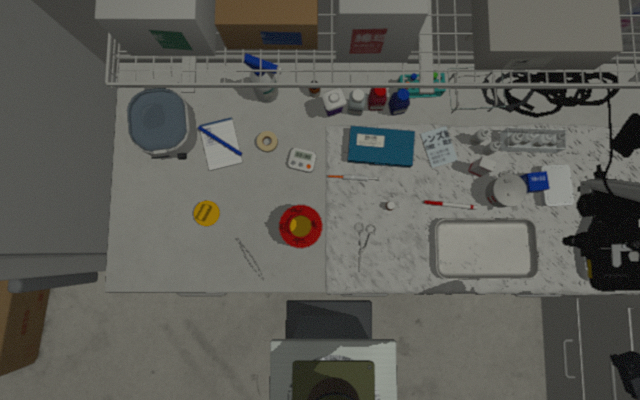

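View pics/scene0.png

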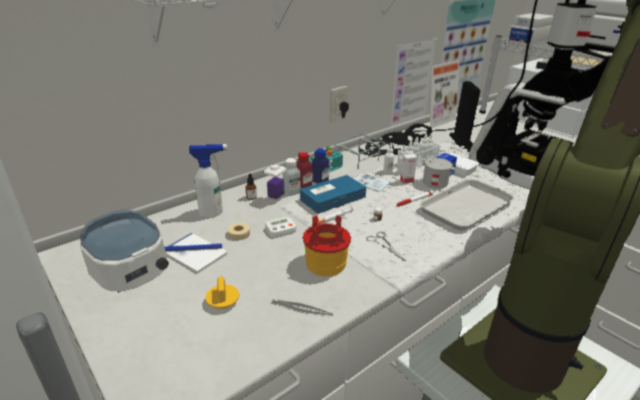

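Top view: tub at px (300,226), vial (391,205), cap (206,213). The scene view shows the same three at (327,248), (377,215) and (222,295). Next I localise them from depth and colour.

```bash
python3 - <<'E'
from h import *
from scipy.optimize import least_squares
def circ(P):
    f=lambda a:np.hypot(P[:,0]-a[0],P[:,1]-a[1])-a[2]
    r=least_squares(f,[*P.mean(0)[:2],.03],loss='soft_l1',f_scale=.001); return r.x.round(4),len(P)
for n in("top","scene"):
    z=np.load(n+"0.npz"); p=z['p'].astype(int); W=cloud(z['d'],z['K'],z['T']); hsv=cv2.cvtColor(z['p'],cv2.COLOR_RGB2HSV).astype(int)
    H,S,V=hsv[...,0],hsv[...,1],hsv[...,2]
    X,Y,Z=W[...,0],W[...,1],W[...,2]
    def box(x0,x1,y0,y1): return (X>x0)&(X<x1)&(Y>y0)&(Y<y1)
    red=((H<8)|(H>172))&(S>150)
    t=red&box(.2,.45,-.02,.17)
    print(n,"red zs",np.histogram(Z[t],bins=np.arange(0.03,.13,.005)))
    for lo,hi in((.068,.08),(.084,.094),(.1,.12)):
        m=t&(Z>lo)&(Z<hi); print(lo,m.sum(),W[m].mean(0).round(4))
        if 'lo' and m.sum()>5 and lo>.08 and lo<.1: print(circ(W[m]))
        if lo==.1:
            for q in W[m]: print(q.round(4),end=' ')
    m=t&(Z>.06)
    # cap
    c=(H>15)&(H<32)&(S>130)&box(.2,.5,.2,.4)&(Z>.002)
    print("\ncap",c.sum(),np.histogram(Z[c],bins=np.arange(-.01,.06,.005)))
    fl=c&(Z>.005)&(Z<.022); print("fl",circ(W[fl]),W[fl].mean(0),np.nanmin(X[fl]),np.nanmax(X[fl]),np.nanmin(Y[fl]),np.nanmax(Y[fl]))
    b=c&(Z>.035); q=W[b]; print("bar",len(q),q.mean(0)); 
    u,s,vt=np.linalg.svd(q[:,:2]-q[:,:2].mean(0),full_matrices=False); print(vt,s, np.ptp((q[:,:2]-q[:,:2].mean(0))@vt.T,axis=0),q[:,2].max())
    v=box(.3,.42,-.2,-.1)&(Z>.012)&(Z<.05); print("vial",v.sum(),W[v].mean(0),np.nanmin(W[v],0),np.nanmax(W[v],0)); vt=v&(Z>.026); print(W[vt].mean(0))
    bench=box(.3,.35,.13,.18);print("benchL",np.nanmedian(Z[bench]),"pad",np.nanmedian(Z[box(.33,.36,-.12,-.09)]))
    x0,y0,w,h={"top":(150,120,300,170),"scene":(190,190,220,130)}[n]
    img=cv2.resize(z['p'][y0:y0+h,x0:x0+w,::-1],None,fx=2.6,fy=2.6,interpolation=cv2.INTER_CUBIC)
    cv2.imwrite(f"pics/{n}_crop.png",np.clip(img*1.6,0,255).astype('uint8'))
E
```

```text
top red zs (array([  0,   0,   0,   0,   0,   0,   0,   8, 341, 148,  22,  32,  25,
         8,  17,  24,  14,   0,   0]), array([0.03 , 0.035, 0.04 , 0.045, 0.05 , 0.055, 0.06 , 0.065, 0.07 ,
       0.075, 0.08 , 0.085, 0.09 , 0.095, 0.1  , 0.105, 0.11 , 0.115,
       0.12 , 0.125]))
0.068 497 [0.414  0.079  0.0741]
0.084 58 [0.4219 0.0861 0.0891]
(array([0.4364, 0.0802, 0.0287]), 58)
0.1 55 [0.4256 0.0811 0.107 ]
[0.4467 0.0485 0.1026] [0.4464 0.046  0.1085] [0.4462 0.0436 0.1101] [0.4445 0.0485 0.1011] [0.444  0.046  0.1075] [0.4438 0.0436 0.112 ] [0.442  0.0485 0.1026] [0.4417 0.046  0.1066] [0.4418 0.0437 0.1061] [0.4391 0.1192 0.109 ] [0.439  0.1168 0.11  ] [0.4392 0.1147 0.1065] [0.4397 0.0485 0.1015] [0.4394 0.046  0.1068] [0.4392 0.0436 0.1099] [0.4366 0.1189 0.1116] [0.4368 0.117  0.1074] [0.4371 0.115  0.1026] [0.4372 0.0461 0.1025] [0.4366 0.0436 0.1134] [0.4369 0.0413 0.1089] [0.4342 0.1189 0.112 ] [0.4343 0.1167 0.1099] [0.4348 0.115  0.102 ] [0.4348 0.0461 0.1031] [0.4344 0.0436 0.1104] [0.4344 0.0412 0.1102] [0.432  0.1191 0.1096] [0.432  0.1168 0.109 ] [0.4324 0.1151
[... 600 characters left out ...]
[  0,   0,   0,   3, 171, 181,  11,   8,  11,  10,  32,  64,   5]), array([-0.01 , -0.005,  0.   ,  0.005,  0.01 ,  0.015,  0.02 ,  0.025,
        0.03 ,  0.035,  0.04 ,  0.045,  0.05 ,  0.055]))
fl (array([0.4729, 0.3293, 0.026 ]), 361) [0.47048963 0.32471959 0.0150199 ] 0.4415210245041361 0.49939482695010307 0.29395861784667976 0.35900308368703693
bar 111 [0.47244218 0.3263191  0.04511939]
[[-0.88715848  0.46146488]
 [-0.46146488 -0.88715848]] [0.1301744 0.0473348] [0.04274856 0.01764781] 0.05197216586113762<stdin>:26: RuntimeWarning: Mean of empty slice.
  ret = um.true_divide(
Traceback (most recent call last):
ValueError: zero-size array to reduction operation fmin which has no identity
```

```bash
cat > m.py <<'E'
from h import *
from scipy.optimize import least_squares
def circ(P,r=None):
    f=lambda a:np.hypot(P[:,0]-a[0],P[:,1]-a[1])-(r or a[2])
    s=least_squares(f,[*P.mean(0)[:2],.03],loss='soft_l1',f_scale=.001); return s.x.round(4),len(P)
for n in("top","scene"):
    z=np.load(n+"0.npz"); W=cloud(z['d'],z['K'],z['T']); H,S,V=[a.astype(int) for a in cv2.split(cv2.cvtColor(z['p'],cv2.COLOR_RGB2HSV))]
    X,Y,Z=W[...,0],W[...,1],W[...,2]
    box=lambda x0,x1,y0,y1: (X>x0)&(X<x1)&(Y>y0)&(Y<y1)
    red=((H<8)|(H>172))&(S>150)&box(.36,.52,.0,.17)
    print(n)
    m=red&(Z>.083)&(Z<.096); print("neck",circ(W[m]))
    m=(red&(Z>.066)&(Z<.08)).astype('uint8'); c=max(cv2.findContours(m,0,1)[0],key=cv2.contourArea)[:,0]; print("lid",circ(W[c[:,1],c[:,0]]),np.nanmedian(Z[m>0]))
    m=red&(Z>.098); _,lab,st,_=cv2.connectedComponentsWithStats(m.astype('uint8'))
    for i in range(1,len(st)): print(" clip",W[lab==i].mean(0).round(4),(lab==i).sum())
    c=(H>15)&(H<32)&(S>130)&box(.4,.55,.26,.4)
    fl=(c&(Z>.0)&(Z<.022)); fc=max(cv2.findContours((c&(Z>0)).astype('uint8'),0,1)[0],key=cv2.contourArea)[:,0]
    print("flange",circ(W[fc[:,1],fc[:,0]]),np.nanmedian(Z[fl]))
    q=W[c&(Z>.042)]; d=q[:,:2]; r=cv2.minAreaRect(d.astype('float32')*1000); print("bartop",q.mean(0).round(4),r,q[:,2].max())
    v=box(.44,.55,-.2,-.1)&(Z>.015)&(Z<.05)&~((H<8)&(S>150)&(V>120)); _,lab,st,_=cv2.connectedComponentsWithStats(v.astype('uint8'))
    for i in range(1,len(st)):
        k=lab==i
        if k.sum()>8: print(" vial",k.sum(),W[k].mean(0).round(4),W[k].min(0).round(4),W[k].max(0).round(4),W[k&(Z>.025)].mean(0).round(4))
    print("benchL",np.nanmedian(Z[box(.37,.42,.17,.22)]),"pad",np.nanmedian(Z[box(.42,.45,-.14,-.12)]))
    x0,y0,w,h={"top":(170,130,250,160),"scene":(190,180,220,140)}[n]
    img=cv2.resize(z['p'][y0:y0+h,x0:x0+w,::-1],None,fx=3,fy=3,interpolation=cv2.INTER_CUBIC)
    cv2.imwrite(f"pics/{n}_crop.png",np.clip(img*1.4,0,255).astype('uint8'))
E
python3 m.py
```

```text
top
neck (array([0.4364, 0.0803, 0.0288]), 108)
lid (array([0.4368, 0.0805, 0.0511]), 120) 0.07389790663196805
 clip [0.4721 0.0849 0.1061] 20
 clip [0.4405 0.0453 0.1069] 18
 clip [0.4328 0.1163 0.1067] 21
 clip [0.4012 0.0776 0.1066] 18
flange (array([0.4731, 0.3269, 0.0322]), 71) 0.015140676517841456
bartop [0.4727 0.3266 0.0461] ((472.70098876953125, 326.44482421875), (15.787373542785645, 42.32172775268555), 62.07412338256836) 0.05197216586113762
 vial 69 [ 0.4926 -0.1461  0.0282] [ 0.4829 -0.1569  0.0155] [ 0.5049 -0.1361  0.0366] [ 0.4932 -0.1474  0.0313]
benchL -0.003923271340363743 pad 0.0014121404159244122
scene
neck (array([0.4327, 0.0852, 0.0311]), 186)
lid (array([0.4306, 0.0845, 0.0455]), 150) 0.07286888742863684
 clip [0.4698 0.0871 0.1031] 19
 clip [0.4368 0.0478 0.1023] 15
 clip [0.4309 0.1197 0.1041] 33
 clip [0.3972 0.0791 0.1041] 31
flange (array([0.4697, 0.3299, 0.0316]), 89) 0.013906949663291757
bartop [0.4677 0.3305 0.0451] ((469.3017578125, 330.0012512207031), (13.826207160949707, 41.24949645996094), 61.47707748413086) 0.04771102762229951
 vial 69 [ 0.4892 -0.1428  0.0247] [ 0.4806 -0.1567  0.015 ] [ 0.5015 -0.1343  0.0339] [ 0.4909 -0.1452  0.0298]
benchL -0.005042804600060902 pad -0.0005551665606654543
```

View pics/top_crop.png

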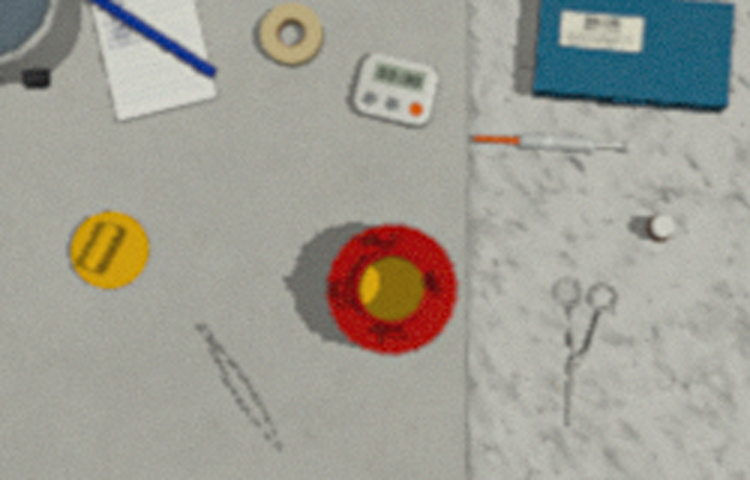

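The top crop shows the tub's neck at crop (392,288), the cap at (110,250) with its bar running diagonally, and the vial at (660,228). The tub's clips point roughly along world ±x and ±y. The two cameras disagree by about 4 mm, so I'll use the gripper at a known pose to settle it. I'll move toward the vial now.

Call:
apply_moves --series '[{"x":-0.0468,"y":-0.0586,"fingers":0.0},{"x":-0.0468,"y":-0.0586},{"x":-0.0468,"y":-0.0586},{"x":-0.0468,"y":-0.0586},{"x":-0.0468,"y":-0.0586},{"x":-0.0468,"y":-0.0586},{"x":-0.0468,"y":-0.0586},{"x":-0.0468,"y":-0.0586}]'

```text
schema error: expected keys x, y, z, wx, wy, wz, fingers
```

Call:
apply_moves --series '[{"x":-0.0468,"y":-0.0586,"z":0,"wx":0,"wy":0,"wz":0,"fingers":0.0},{"x":-0.0468,"y":-0.0586,"z":0,"wx":0,"wy":0,"wz":0,"fingers":0.0},{"x":-0.0468,"y":-0.0586,"z":0,"wx":0,"wy":0,"wz":0,"fingers":0.0},{"x":-0.0468,"y":-0.0586,"z":0,"wx":0,"wy":0,"wz":0,"fingers":0.0},{"x":-0.0468,"y":-0.0586,"z":0,"wx":0,"wy":0,"wz":0,"fingers":0.0},{"x":-0.0468,"y":-0.0586,"z":0,"wx":0,"wy":0,"wz":0,"fingers":0.0},{"x":-0.0468,"y":-0.0586,"z":0,"wx":0,"wy":0,"wz":0,"fingers":0.0},{"x":-0.0468,"y":-0.0586,"z":0,"wx":0,"wy":0,"wz":0,"fingers":0.0}]'

```text
clock: 1.1
tool_pos: [0.4576, -0.1983, 0.2351]
eef_rot: [0.798, -0.603, -0.001, 0.001]
contact_force: [0.4, -0.5, 0.2]
opening: 0.503
```

```bash
cat > go.py <<'E'
# usage: go.py x y z jaw_deg : remaining shift in tool axes/units, and turn
import sys; from plant import *; import numpy as np
from scipy.spatial.transform import Rotation as R
s=get_state(); r=R.from_quat(s["eef_rot"]); x,y,z,a=map(float,sys.argv[1:5]); a=np.radians(a)
d=r.inv().apply(np.array([x,y,z])-s["tool_pos"])
X=np.array([np.cos(a),np.sin(a),0]);Z=np.array([0,0,-1.]);G=R.from_matrix(np.c_[X,np.cross(Z,X),Z])
w=(r.inv()*G).as_rotvec()
print("t",s["clock"],"pos",s["tool_pos"].round(4),"jaw",np.degrees(np.arctan2(*r.as_matrix()[[1,0],0])).round(2),"F",s["contact_force"].round(1),"open",s["opening"])
print("shift units",(d/.8).round(4),"mm",(d*1e3).round(1),"rows",np.ceil(np.linalg.norm(d)/.06),"turn units",(w/np.pi).round(4),"rows",np.ceil(np.linalg.norm(w)/.18))
E
python3 go.py .492 -.146 .10 -73
```

```text
t 1.1 pos [ 0.4576 -0.1983  0.2351] jaw -74.1 F [ 0.4 -0.5  0.2] open 0.5034155944123718
shift units [-0.0509 -0.0597  0.1687] mm [-40.7 -47.8 135. ] rows 3.0 turn units [ 0.0008  0.0005 -0.0061] rows 1.0
```

Call:
apply_moves --series '[{"x":-0.017,"y":-0.02,"z":0.056,"wx":0,"wy":0,"wz":-0.006,"fingers":0.0},{"x":-0.017,"y":-0.02,"z":0.056,"wx":0,"wy":0,"wz":0,"fingers":0.0},{"x":-0.017,"y":-0.02,"z":0.056,"wx":0,"wy":0,"wz":0,"fingers":0.0},{"x":0,"y":0,"z":0,"wx":0,"wy":0,"wz":0,"fingers":0.0}]'

```text
clock: 1.6
tool_pos: [0.4977, -0.1374, 0.0977]
eef_rot: [0.807, -0.59, 0.0, -0.002]
contact_force: [-0.6, 0.4, -0.0]
opening: 0.498
```

```bash
python3 go.py .492 -.146 .10 -73; python3 - <<'E'
from h import *
s=get_state(); t=s["tool_pos"]
ims=[]
for n in("top","scene"):
    p,d,K,T,c=snap(n); np.savez(f"{n}1.npz",p=p,d=d,K=K,T=T)
    Ti=np.linalg.inv(T); q=Ti[:3,:3]@t+Ti[:3,3]; u=K[0,0]*q[0]/-q[2]+K[0,2]; v=K[1,1]*-q[1]/-q[2]+K[1,2]; print(n,u,v)
    u0,v0=int(u),int(v); x0=max(0,u0-45); y0=max(0,v0-60)
    im=cv2.resize(p[y0:y0+100,x0:x0+90,::-1],(380*1,422),interpolation=cv2.INTER_CUBIC); cv2.drawMarker(im,(int((u-x0)*380/90),int((v-y0)*4.22)),(0,255,0),0,15)
    ims.append(np.clip(im.astype(float)*1.5,0,255).astype('uint8'))
cv2.imwrite("pics/g1.png",np.hstack(ims))
E
```

```text
t 1.6 pos [ 0.4977 -0.1374  0.0977] jaw -72.33 F [-0.6  0.4 -0. ] open 0.49801458031564444
shift units [ 0.008   0.01   -0.0029] mm [ 6.4  8.  -2.4] rows 1.0 turn units [-0.0011  0.0005  0.0037] rows 1.0
top 390.49276410504916 200.12909219060532
scene 376.22512953382125 186.3418221890579
```

View pics/g1.png

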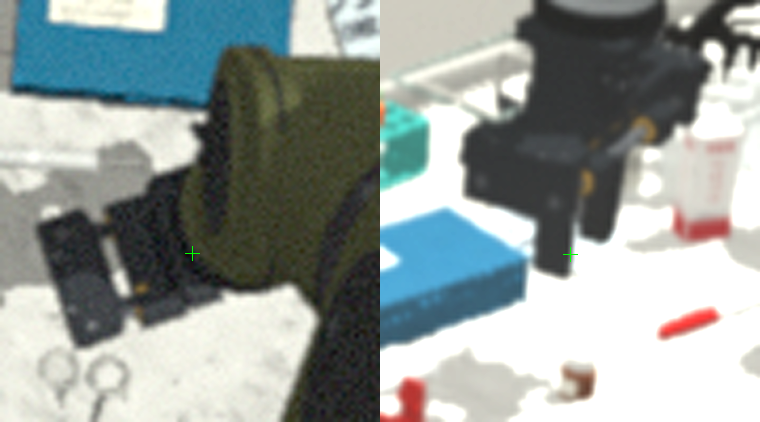

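Left panel (top): the arm hides the TCP. Right panel (scene): fingertips at about crop (555,272) and (598,240), with the projected TCP marker (570,254) slightly left of their midpoint. I'll put a number on that.

```bash
python3 - <<'E'
from h import *
from scipy.spatial.transform import Rotation as R
s=get_state(); t=s["tool_pos"]; r=R.from_quat(s["eef_rot"])
z=np.load("scene1.npz"); K,T=z['K'],z['T']; Ti=np.linalg.inv(T); p=z['p']; d=z['d']
def proj(w):
    q=(w-T[:3,3])@T[:3,:3]; return np.c_[K[0,0]*q[:,0]/-q[:,2]+K[0,2],K[1,1]*q[:,1]/q[:,2]+K[1,2]]
o=s["opening"]*.044
for sg in(-1,1):
    c=np.array([[sg*a,b,h] for a in(o,o+.0175) for b in(-.009,.009) for h in(0,-.02)]); q=proj(t+r.apply(c)); print("pred tip",q[::2].round(1).tolist(),"x range at tip",q[::2,0].min().round(1),q[::2,0].max().round(1),"ymax",q[:,1].max().round(1))
g=p.max(2)
print(g[174:194,364:390])
W=cloud(d,K,T)
x=r.inv().apply((W[150:200,350:400]-t).reshape(-1,3)); m=(x[:,2]<0)&(x[:,2]>-.03)&(abs(x[:,0])<.08)&(abs(x[:,1])<.06); y=x[m]*1e3
for sg in(-1,1):
    k=y[np.sign(y[:,0])==sg]; print(len(k),[np.percentile(k,e,axis=0).round(1).tolist() for e in(3,50,97)])
E
```

```text
pred tip [[369.8, 187.2], [376.2, 189.2], [366.5, 190.0], [373.0, 192.0]] x range at tip 366.5 376.2 ymax 192.0
pred tip [[377.6, 180.5], [383.8, 182.4], [380.6, 178.0], [386.8, 179.8]] x range at tip 377.6 386.8 ymax 182.4
[[ 40  39  39  40  40  40  44  52  55  48  43  41  40  49  61  50  40  39
   39  39  39  38  44  85 141 154]
 [ 43  42  40  40  40  40  42  46  48  45  41  40  41  51  62  50  41  39
   39  40  38  38  50 103 169 192]
 [ 74  60  48  43  41  41  41  41  42  41  40  41  47  60  61  47  40  40
   39  39  39  39  63 132 196 217]
 [135 108  88  68  48  41  40  40  41  40  40  43  54  67  59  45  38  39
   39  39  39  41  78 157 210 224]
 [180 163 150 111  64  42  40  40  40  40  40  42  59  80  61  42  40  38
   38  39  38  42  88 172 214 225]
 [205 202 191 140  74  44  40  40  40  40  40  42  69 105  75  44  40  40
   39  38  39  44 102 187 219 225]
 [216 220 208 147  74  43  40  40  40  41  40  42  74 117  82  45  39  39
   40  39  40  56 126 201 220 221]
 [214 213 198 134  65  42  40  41  41  40  40  41  79 129  98  58  44  42
   40  40  43  84 166 217 221 203]
 [19
[... 737 characters left out ...]
 217 220 213 210 206]
 [ 84 105 146 124  79  55  46  43  42  42  43  69 137 195 216 224 222 208
  203 205 215 222 224 224 223 221]
 [ 84 107 164 174 143 111  88  73  57  47  47  74 134 172 193 205 205 202
  201 199 206 216 221 225 226 225]
 [ 90 113 180 206 200 188 165 146 117  95  86 114 161 171 183 200 208 210
  204 192 198 210 217 222 223 225]
 [ 86 118 187 213 220 219 211 203 191 174 161 172 199 204 208 215 220 220
  217 210 212 218 220 219 213 221]
 [ 80 121 195 219 225 225 224 222 219 214 208 210 218 221 222 223 225 224
  224 222 223 224 224 222 218 220]]
97 [[-41.9, -9.4, -28.9], [-37.7, 3.5, -15.6], [-25.2, 11.1, -1.8]]
88 [[17.4, -7.8, -27.6], [21.7, 4.6, -14.5], [32.6, 11.3, -0.7]]
```

Predicted and observed fingertips agree to within about 0.5 px in the scene camera. Its depth means are biased toward the camera because it mostly sees near faces, so I'll lean on the top camera values. Going down on the vial.

Call:
apply_moves --series '[{"x":0.009,"y":0.009,"z":0.0,"wx":-0.001,"wy":0.0,"wz":0.0,"fingers":0.0},{"x":0,"y":0,"z":0.04,"wx":0,"wy":0,"wz":0,"fingers":0.0},{"x":0,"y":0,"z":0.04,"wx":0,"wy":0,"wz":0,"fingers":0.0},{"x":0,"y":0,"z":0.0,"wx":0,"wy":0,"wz":0,"fingers":0.0}]'

```text
clock: 2.2
tool_pos: [0.496, -0.1593, 0.0433]
eef_rot: [0.803, -0.596, 0.009, -0.001]
contact_force: [-0.3, -0.7, 0.1]
opening: 0.497
```

```bash
python3 go.py .492 -.147 .011 -73
```

```text
t 2.2 pos [ 0.496  -0.1593  0.0433] jaw -73.16 F [-0.3 -0.7  0.1] open 0.49745527053463623
shift units [-0.0167  0.0008  0.0402] mm [-13.4   0.7  32.1] rows 1.0 turn units [-0.0041 -0.0042 -0.0009] rows 1.0
```

Call:
apply_moves --series '[{"x":-0.008,"y":0.0,"z":0.0,"wx":-0.002,"wy":-0.002,"wz":0.0,"fingers":0.0},{"x":-0.005,"y":0,"z":0.0,"wx":-0.001,"wy":-0.001,"wz":0,"fingers":0.0},{"x":0,"y":0,"z":0.0,"wx":0,"wy":0,"wz":0,"fingers":0.0},{"x":0,"y":0,"z":0.0,"wx":0,"wy":0,"wz":0,"fingers":0.0}]'

```text
clock: 2.7
tool_pos: [0.4946, -0.1509, 0.048]
eef_rot: [0.802, -0.597, 0.005, -0.001]
contact_force: [-0.6, 0.7, 1.0]
opening: 0.502
```

```bash
python3 go.py .492 -.147 .011 -73
```

```text
t 2.7 pos [ 0.4946 -0.1509  0.048 ] jaw -73.28 F [-0.6  0.7  1. ] open 0.5015712139965347
shift units [-0.0059  0.0021  0.0462] mm [-4.7  1.7 37. ] rows 1.0 turn units [-0.0027 -0.0022 -0.0016] rows 1.0
```

Call:
apply_moves --series '[{"x":-0.004,"y":0.001,"z":0.01,"wx":-0.0015,"wy":-0.0015,"wz":-0.001,"fingers":0.0},{"x":-0.002,"y":0.001,"z":0.014,"wx":-0.001,"wy":-0.001,"wz":0,"fingers":0.0},{"x":0,"y":0,"z":0.012,"wx":0,"wy":0,"wz":0,"fingers":0.0},{"x":0,"y":0,"z":0.0,"wx":0,"wy":0,"wz":0,"fingers":0.0}]'

```text
clock: 3.2
tool_pos: [0.4913, -0.1463, 0.0166]
eef_rot: [0.803, -0.595, -0.001, -0.0]
contact_force: [-0.1, 0.8, -0.4]
opening: 0.501
```

```bash
python3 go.py .492 -.147 .011 -73
```

```text
t 3.2 pos [ 0.4913 -0.1463  0.0166] jaw -73.07 F [-0.1  0.8 -0.4] open 0.5007661399114757
shift units [ 0.0011 -0.0005  0.007 ] mm [ 0.9 -0.4  5.6] rows 1.0 turn units [ 0.0002  0.0006 -0.0004] rows 1.0
```

Good. Down the last 5 mm and close.

Call:
apply_moves --force 12 --series '[{"x":0.0,"y":0.0,"z":0.007,"wx":0,"wy":0,"wz":0,"fingers":0.0},{"x":0,"y":0,"z":0.0,"wx":0,"wy":0,"wz":0,"fingers":-0.3},{"x":0,"y":0,"z":0.0,"wx":0,"wy":0,"wz":0,"fingers":-0.8},{"x":0,"y":0,"z":0.0,"wx":0,"wy":0,"wz":0,"fingers":-0.8},{"x":0,"y":0,"z":0.0,"wx":0,"wy":0,"wz":0,"fingers":-0.8}]'

```text
clock: 3.82
tool_pos: [0.4916, -0.1464, 0.0109]
eef_rot: [0.803, -0.595, -0.001, -0.0]
contact_force: [0.0, 0.3, -0.1]
opening: 0.26
```

```bash
python3 go.py .492 -.147 .15 -73
```

```text
t 3.825 pos [ 0.4916 -0.1464  0.0109] jaw -73.08 F [ 0.   0.3 -0.1] open 0.25970414930870656
shift units [ 0.0006 -0.0003 -0.1739] mm [   0.5   -0.2 -139.1] rows 3.0 turn units [ 0.0001  0.0005 -0.0004] rows 1.0
```

The opening of 22.9 mm matches the vial. Lift.

Call:
apply_moves --series '[{"x":0,"y":0,"z":-0.02,"wx":0,"wy":0,"wz":0,"fingers":-0.8},{"x":0,"y":0,"z":-0.045,"wx":0,"wy":0,"wz":0,"fingers":-0.8},{"x":0,"y":0,"z":-0.045,"wx":0,"wy":0,"wz":0,"fingers":-0.8},{"x":0,"y":0,"z":-0.045,"wx":0,"wy":0,"wz":0,"fingers":-0.8},{"x":0,"y":0,"z":-0.02,"wx":0,"wy":0,"wz":0,"fingers":-0.8},{"x":0,"y":0,"z":0,"wx":0,"wy":0,"wz":0,"fingers":-0.8}]'

```text
clock: 4.58
tool_pos: [0.4916, -0.147, 0.1605]
eef_rot: [0.803, -0.595, 0.001, -0.001]
contact_force: [0.4, 0.3, 0.3]
opening: 0.255
```

```bash
python3 go.py .4358 .0815 .16 -38.5
```

```text
t 4.575 pos [ 0.4916 -0.147   0.1605] jaw -73.09 F [0.4 0.3 0.3] open 0.25516234177505853
shift units [-0.2936 -0.0163  0.0003] mm [-2.349e+02 -1.300e+01  2.000e-01] rows 4.0 turn units [-0.0007 -0.0006 -0.1921] rows 4.0
```

Call:
apply_moves --series '[{"x":-0.055,"y":-0.003,"z":0,"wx":0,"wy":0,"wz":0,"fingers":-0.8},{"x":-0.055,"y":-0.003,"z":0,"wx":0,"wy":0,"wz":0,"fingers":-0.8},{"x":-0.055,"y":-0.003,"z":0,"wx":0,"wy":0,"wz":0,"fingers":-0.8},{"x":-0.055,"y":-0.003,"z":0,"wx":0,"wy":0,"wz":0,"fingers":-0.8},{"x":-0.03,"y":-0.002,"z":0,"wx":0,"wy":0,"wz":0,"fingers":-0.8},{"x":0,"y":0,"z":0,"wx":0,"wy":0,"wz":-0.05,"fingers":-0.8},{"x":0,"y":0,"z":0,"wx":0,"wy":0,"wz":-0.05,"fingers":-0.8},{"x":0,"y":0,"z":0,"wx":0,"wy":0,"wz":-0.05,"fingers":-0.8}]'

```text
clock: 5.58
tool_pos: [0.4401, 0.0533, 0.1578]
eef_rot: [0.923, -0.384, -0.0, 0.001]
contact_force: [0.1, -0.5, -0.1]
opening: 0.252
```

```bash
python3 go.py .4358 .0815 .13 -38.5
```

```text
t 5.575 pos [0.4401 0.0533 0.1578] jaw -45.21 F [ 0.1 -0.5 -0.1] open 0.2522702349998074
shift units [-0.0288 -0.0212  0.0347] mm [-23.  -16.9  27.7] rows 1.0 turn units [ 0.0009 -0.0001 -0.0373] rows 1.0
```

Call:
apply_moves --series '[{"x":-0.016,"y":-0.012,"z":0,"wx":0,"wy":0,"wz":0,"fingers":-0.8},{"x":-0.012,"y":-0.008,"z":0,"wx":0,"wy":0,"wz":0,"fingers":-0.8},{"x":0,"y":0,"z":0,"wx":0,"wy":0,"wz":-0.035,"fingers":-0.8},{"x":0,"y":0,"z":0,"wx":0,"wy":0,"wz":0,"fingers":-0.8},{"x":0,"y":0,"z":0,"wx":0,"wy":0,"wz":0,"fingers":-0.8}]'

```text
clock: 6.2
tool_pos: [0.4335, 0.0809, 0.1564]
eef_rot: [0.943, -0.332, -0.002, 0.003]
contact_force: [0.3, -0.2, 0.2]
opening: 0.253
```

```bash
python3 go.py .4358 .0815 .10 -38.5; python3 - <<'E'
from h import *
p,d,K,T,c=snap("scene"); np.savez("scene2.npz",p=p,d=d,K=K,T=T)
im=cv2.resize(p[170:290,270:390,::-1],(600,600),interpolation=cv2.INTER_CUBIC); cv2.imwrite("pics/drop.png",np.clip(im.astype(float)*1.5,0,255).astype('uint8'))
E
```

```text
t 6.2 pos [0.4335 0.0809 0.1564] jaw -38.84 F [ 0.3 -0.2  0.2] open 0.25254338587157477
shift units [ 0.002  -0.0028  0.0705] mm [ 1.6 -2.3 56.4] rows 1.0 turn units [ 0.0021  0.0007 -0.0019] rows 1.0
```

View pics/drop.png

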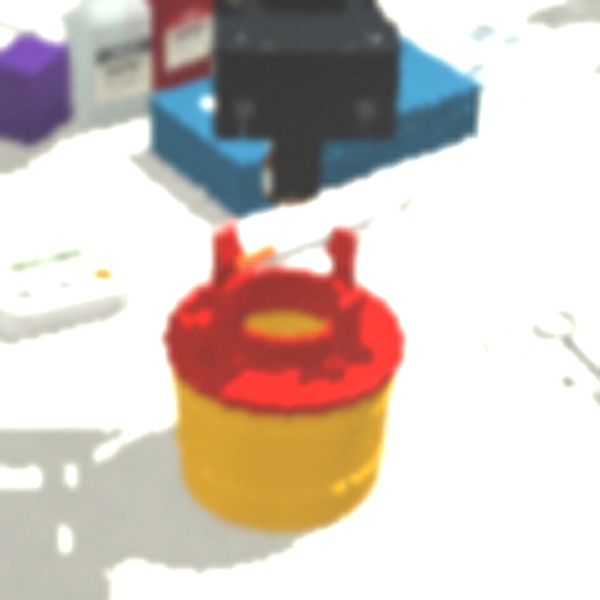

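Scene view: the gripper holds the vial over the neck, with the finger centre at crop x≈297 against a neck centre of about 288. That is about 2 mm off, well inside the ±14 mm tolerance. Lower and release.

Call:
apply_moves --series '[{"x":0.001,"y":-0.002,"z":0.015,"wx":0.001,"wy":0,"wz":0,"fingers":-0.8},{"x":0.001,"y":-0.001,"z":0.02,"wx":0.001,"wy":0,"wz":0,"fingers":-0.8},{"x":0,"y":0,"z":0.018,"wx":0,"wy":0,"wz":0,"fingers":-0.8},{"x":0,"y":0,"z":0.01,"wx":0,"wy":0,"wz":0,"fingers":-0.8},{"x":0,"y":0,"z":0,"wx":0,"wy":0,"wz":0,"fingers":-0.8},{"x":0,"y":0,"z":0,"wx":0,"wy":0,"wz":0,"fingers":-0.8}]'

```text
clock: 7.0
tool_pos: [0.4366, 0.0813, 0.1025]
eef_rot: [0.942, -0.334, -0.001, -0.0]
contact_force: [-0.1, -0.6, -0.4]
opening: 0.25
```

```bash
python3 go.py .436 .0825 .097 -38.5
```

```text
t 7.0 pos [0.4366 0.0813 0.1025] jaw -39.07 F [-0.1 -0.6 -0.4] open 0.25002443189115275
shift units [-0.0015 -0.0007  0.0069] mm [-1.2 -0.5  5.5] rows 1.0 turn units [ 0.0001  0.0005 -0.0032] rows 1.0
```

Call:
apply_moves --series '[{"x":-0.001,"y":0,"z":0.0065,"wx":0,"wy":0,"wz":0,"fingers":-0.8},{"x":0,"y":0,"z":0,"wx":0,"wy":0,"wz":0,"fingers":-0.8},{"x":0,"y":0,"z":0,"wx":0,"wy":0,"wz":0,"fingers":-0.05},{"x":0,"y":0,"z":0,"wx":0,"wy":0,"wz":0,"fingers":-0.05},{"x":0,"y":0,"z":0,"wx":0,"wy":0,"wz":0,"fingers":-0.05},{"x":0,"y":0,"z":-0.03,"wx":0,"wy":0,"wz":0,"fingers":-0.05},{"x":0,"y":0,"z":-0.05,"wx":0,"wy":0,"wz":0,"fingers":-0.05},{"x":0,"y":0,"z":0,"wx":0,"wy":0,"wz":0,"fingers":-0.05}]'

```text
clock: 8.0
tool_pos: [0.4364, 0.0819, 0.1633]
eef_rot: [0.942, -0.334, -0.0, -0.001]
contact_force: [0.5, 0.6, -1.2]
opening: 0.477
```

```bash
python3 go.py .4725 .3275 .16 62
```

```text
t 8.0 pos [0.4364 0.0819 0.1633] jaw -39.08 F [ 0.5  0.6 -1.2] open 0.4765297364543916
shift units [-0.1585 -0.2667  0.0045] mm [-126.8 -213.4    3.6] rows 5.0 turn units [-5.000e-04 -0.000e+00 -5.615e-01] rows 10.0
```

Call:
apply_moves --series '[{"x":-0.03,"y":-0.05,"z":0,"wx":0,"wy":0,"wz":0,"fingers":0.0},{"x":-0.03,"y":-0.05,"z":0,"wx":0,"wy":0,"wz":0,"fingers":0.0},{"x":-0.03,"y":-0.05,"z":0,"wx":0,"wy":0,"wz":0,"fingers":0.0},{"x":-0.03,"y":-0.05,"z":0,"wx":0,"wy":0,"wz":0,"fingers":0.0},{"x":-0.02,"y":-0.03,"z":0,"wx":0,"wy":0,"wz":0,"fingers":0.0},{"x":0,"y":0,"z":0,"wx":0,"wy":0,"wz":-0.055,"fingers":0.0},{"x":0,"y":0,"z":0,"wx":0,"wy":0,"wz":-0.055,"fingers":0.0},{"x":0,"y":0,"z":0,"wx":0,"wy":0,"wz":-0.055,"fingers":0.0}]'

```text
clock: 9.0
tool_pos: [0.4637, 0.2998, 0.155]
eef_rot: [0.997, -0.075, -0.004, 0.003]
contact_force: [0.4, -0.6, -0.5]
opening: 0.501
```

Call:
apply_moves --series '[{"x":0,"y":0,"z":0,"wx":0,"wy":0,"wz":-0.055,"fingers":0.0},{"x":0,"y":0,"z":0,"wx":0,"wy":0,"wz":-0.055,"fingers":0.0},{"x":0,"y":0,"z":0,"wx":0,"wy":0,"wz":-0.055,"fingers":0.0},{"x":0,"y":0,"z":0,"wx":0,"wy":0,"wz":-0.055,"fingers":0.0},{"x":0,"y":0,"z":0,"wx":0,"wy":0,"wz":-0.055,"fingers":0.0},{"x":0,"y":0,"z":0,"wx":0,"wy":0,"wz":-0.05,"fingers":0.0},{"x":0,"y":0,"z":0,"wx":0,"wy":0,"wz":0,"fingers":0.0}]'

```text
clock: 9.88
tool_pos: [0.4597, 0.2966, 0.1459]
eef_rot: [0.899, 0.438, -0.012, 0.002]
contact_force: [1.1, -0.3, 1.0]
opening: 0.502
```

```bash
python3 go.py .4725 .3275 .12 62; cat > v.py <<'E'
import sys
from h import *
a=sys.argv; n=a[1]; x0,y0,w,h=map(int,a[2:6]); out=a[6]
p,d,K,T,c=snap(n); np.savez(out+".npz",p=p,d=d,K=K,T=T)
k=600/max(w,h); im=cv2.resize(p[y0:y0+h,x0:x0+w,::-1],None,fx=k,fy=k,interpolation=cv2.INTER_CUBIC); cv2.imwrite(f"pics/{out}.png",np.clip(im.astype(float)*float(a[7]),0,255).astype('uint8'))
E
python3 v.py top 180 180 140 80 tubchk 1.7
```

```text
t 9.875 pos [0.4597 0.2966 0.1459] jaw 51.92 F [ 1.1 -0.3  1. ] open 0.5020683481048132
shift units [ 0.0409 -0.011   0.0316] mm [32.7 -8.8 25.3] rows 1.0 turn units [-0.0029  0.0069 -0.056 ] rows 1.0
```

View pics/tubchk.png

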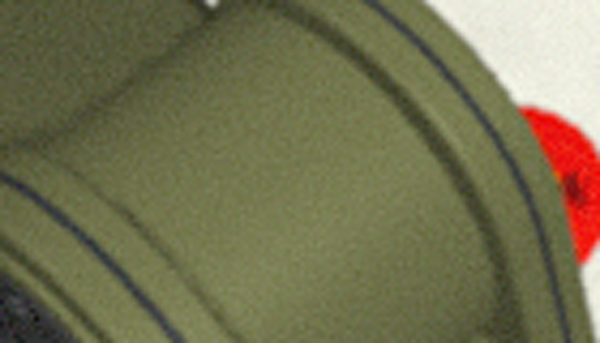

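Here the arm hides the tub from the top camera, so I'll check it from the scene camera. Now aligning over the cap.

Call:
apply_moves --series '[{"x":0.022,"y":-0.006,"z":0.0,"wx":-0.001,"wy":0.003,"wz":0,"fingers":0.0},{"x":0.018,"y":-0.005,"z":0.0,"wx":-0.001,"wy":0.003,"wz":0,"fingers":0.0},{"x":0,"y":0,"z":0,"wx":0,"wy":0,"wz":-0.05,"fingers":0.0},{"x":0,"y":0,"z":0.012,"wx":0,"wy":0,"wz":0,"fingers":0.0},{"x":0,"y":0,"z":0.012,"wx":0,"wy":0,"wz":0,"fingers":0.0},{"x":0,"y":0,"z":0,"wx":0,"wy":0,"wz":0,"fingers":0.0}]'

```text
clock: 10.68
tool_pos: [0.4736, 0.3331, 0.1242]
eef_rot: [0.864, 0.504, 0.0, -0.0]
contact_force: [0.2, -0.4, 0.2]
opening: 0.503
```

```bash
python3 go.py .4725 .3275 .075 62; python3 v.py scene 170 200 220 130 s3 1.5; python3 - <<'E'
from h import *
z=np.load("s3.npz");K,T=z['K'],z['T'];t=get_state()["tool_pos"]
for w in(t,[.4725,.3275,.047],[.4725,.3275,.0]):
    q=(np.array(w)-T[:3,3])@T[:3,:3]; u,v=K[0,0]*q[0]/-q[2]+K[0,2],K[1,1]*q[1]/q[2]+K[1,2]; print(u.round(1),v.round(1),"crop",((u-170)*600/220).round(),((v-200)*600/220).round())
E
```

```text
t 10.675 pos [0.4736 0.3331 0.1242] jaw 60.56 F [ 0.2 -0.4  0.2] open 0.5032390443630566
shift units [-0.0068  0.0023  0.0615] mm [-5.4  1.9 49.2] rows 1.0 turn units [-0.0002 -0.0001 -0.008 ] rows 1.0
213.6 251.1 crop 119.0 139.0
220.6 281.5 crop 138.0 222.0
222.9 299.1 crop 144.0 270.0
```

View pics/s3.png

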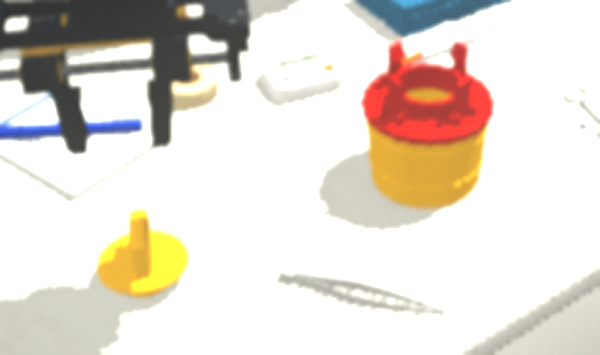

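The scene view shows the bar end-on at crop (140,212–275), matching my projected target (138,222). The finger midpoint at 118 matches the projected TCP at 119. The tub stands undisturbed. Shift 5 mm and go down.

Call:
apply_moves --series '[{"x":-0.005,"y":0.0015,"z":0.0,"wx":0,"wy":0,"wz":-0.006,"fingers":0.0},{"x":-0.002,"y":0.001,"z":0.012,"wx":0,"wy":0,"wz":-0.002,"fingers":0.0},{"x":0,"y":0,"z":0.018,"wx":0,"wy":0,"wz":0,"fingers":0.0},{"x":0,"y":0,"z":0.015,"wx":0,"wy":0,"wz":0,"fingers":0.0},{"x":0,"y":0,"z":0.01,"wx":0,"wy":0,"wz":0,"fingers":0.0},{"x":0,"y":0,"z":0,"wx":0,"wy":0,"wz":0,"fingers":0.0}]'

```text
clock: 11.48
tool_pos: [0.4726, 0.3265, 0.0771]
eef_rot: [0.857, 0.515, -0.0, -0.0]
contact_force: [0.1, -0.8, 0.1]
opening: 0.501
```

```bash
python3 go.py .4725 .3275 .018 62
```

```text
t 11.475 pos [0.4726 0.3265 0.0771] jaw 62.01 F [ 0.1 -0.8  0.1] open 0.5005067000465134
shift units [ 0.001  -0.0007  0.0739] mm [ 0.8 -0.6 59.1] rows 1.0 turn units [-0.0001 -0.0001  0.0001] rows 1.0
```

Call:
apply_moves --series '[{"x":0.001,"y":0,"z":0.02,"wx":0,"wy":0,"wz":0,"fingers":0.0},{"x":0,"y":0,"z":0.02,"wx":0,"wy":0,"wz":0,"fingers":0.0},{"x":0,"y":0,"z":0.015,"wx":0,"wy":0,"wz":0,"fingers":0.0},{"x":0,"y":0,"z":0.01,"wx":0,"wy":0,"wz":0,"fingers":0.0},{"x":0,"y":0,"z":0,"wx":0,"wy":0,"wz":0,"fingers":0.0},{"x":0,"y":0,"z":0,"wx":0,"wy":0,"wz":0,"fingers":0.0}]'

```text
clock: 12.22
tool_pos: [0.4731, 0.3278, 0.0214]
eef_rot: [0.857, 0.515, 0.0, -0.0]
contact_force: [-0.0, 0.6, -0.1]
opening: 0.5
```

```bash
python3 go.py .4725 .3275 .018 62
```

```text
t 12.225 pos [0.4731 0.3278 0.0214] jaw 62.03 F [-0.   0.6 -0.1] open 0.49964507800186764
shift units [-0.0007 -0.0004  0.0042] mm [-0.6 -0.3  3.4] rows 1.0 turn units [-0.0002 -0.0002  0.0002] rows 1.0
```

Call:
apply_moves --force 50 --series '[{"x":0,"y":0,"z":0.005,"wx":0,"wy":0,"wz":0,"fingers":0.0},{"x":0,"y":0,"z":0,"wx":0,"wy":0,"wz":0,"fingers":0.0},{"x":0,"y":0,"z":0,"wx":0,"wy":0,"wz":0,"fingers":-0.4},{"x":0,"y":0,"z":0,"wx":0,"wy":0,"wz":0,"fingers":-1},{"x":0,"y":0,"z":0,"wx":0,"wy":0,"wz":0,"fingers":-1},{"x":0,"y":0,"z":0,"wx":0,"wy":0,"wz":0,"fingers":-1},{"x":0,"y":0,"z":0,"wx":0,"wy":0,"wz":0,"fingers":-1}]'

```text
clock: 13.1
tool_pos: [0.4738, 0.3283, 0.0183]
eef_rot: [0.857, 0.515, 0.001, -0.001]
contact_force: [-0.1, 0.1, 0.4]
opening: 0.152
```

```bash
python3 go.py .4725 .3275 .16 62
```

```text
t 13.1 pos [0.4738 0.3283 0.0183] jaw 62.01 F [-0.1  0.1  0.4] open 0.1520697508561519
shift units [-0.0011 -0.0009 -0.1772] mm [  -0.9   -0.7 -141.7] rows 3.0 turn units [ 0.0001 -0.0009  0.0001] rows 1.0
```

The opening of 13.4 mm matches the bar. The TCP is about 8.3 mm above the flange underside, so it should be near z 0.098 when home. Lift.

Call:
apply_moves --series '[{"x":0,"y":0,"z":-0.02,"wx":0,"wy":0,"wz":0,"fingers":-1},{"x":0,"y":0,"z":-0.045,"wx":0,"wy":0,"wz":0,"fingers":-1},{"x":0,"y":0,"z":-0.045,"wx":0,"wy":0,"wz":0,"fingers":-1},{"x":0,"y":0,"z":-0.045,"wx":0,"wy":0,"wz":0,"fingers":-1},{"x":0,"y":0,"z":-0.025,"wx":0,"wy":0,"wz":0,"fingers":-1},{"x":0,"y":0,"z":0,"wx":0,"wy":0,"wz":0,"fingers":-1}]'

```text
clock: 13.85
tool_pos: [0.4731, 0.3282, 0.1713]
eef_rot: [0.857, 0.516, 0.002, -0.001]
contact_force: [-0.5, -0.0, -1.2]
opening: 0.154
```

```bash
python3 go.py .436 .082 .17 52
```

```text
t 13.85 pos [0.4731 0.3282 0.1713] jaw 62.1 F [-0.5 -0.  -1.2] open 0.1535601772934249
shift units [-0.2936  0.1031  0.0004] mm [-234.9   82.5    0.4] rows 5.0 turn units [ 0.0001 -0.0014  0.0561] rows 1.0
```

Call:
apply_moves --series '[{"x":-0.05,"y":0.0175,"z":0,"wx":0,"wy":0,"wz":0,"fingers":-1},{"x":-0.055,"y":0.0195,"z":0,"wx":0,"wy":0,"wz":0,"fingers":-1},{"x":-0.055,"y":0.0195,"z":0,"wx":0,"wy":0,"wz":0,"fingers":-1},{"x":-0.055,"y":0.0195,"z":0,"wx":0,"wy":0,"wz":0,"fingers":-1},{"x":-0.03,"y":0.01,"z":0,"wx":0,"wy":0,"wz":0,"fingers":-1},{"x":-0.015,"y":0.005,"z":0,"wx":0,"wy":0,"wz":0,"fingers":-1},{"x":0,"y":0,"z":0,"wx":0,"wy":0,"wz":0,"fingers":-1},{"x":0,"y":0,"z":0,"wx":0,"wy":0,"wz":0,"fingers":-1}]'

```text
clock: 14.85
tool_pos: [0.4363, 0.1049, 0.1674]
eef_rot: [0.856, 0.517, -0.0, -0.003]
contact_force: [0.4, 0.1, -0.3]
opening: 0.154
```

```bash
python3 go.py .436 .082 .14 62
```

```text
t 14.85 pos [0.4363 0.1049 0.1674] jaw 62.27 F [ 0.4  0.1 -0.3] open 0.15435239404040463
shift units [-0.0256  0.0132  0.0341] mm [-20.5  10.5  27.3] rows 1.0 turn units [-0.0016 -0.0007  0.0015] rows 1.0
```

Call:
apply_moves --series '[{"x":-0.014,"y":0.007,"z":0,"wx":-0.001,"wy":-0.0005,"wz":0.001,"fingers":-1},{"x":-0.009,"y":0.005,"z":0.008,"wx":0,"wy":0,"wz":0,"fingers":-1},{"x":-0.001,"y":0,"z":0.008,"wx":0,"wy":0,"wz":0,"fingers":-1},{"x":0,"y":0,"z":0,"wx":0,"wy":0,"wz":0,"fingers":-1},{"x":0,"y":0,"z":0,"wx":0,"wy":0,"wz":0,"fingers":-1}]'

```text
clock: 15.48
tool_pos: [0.4362, 0.0845, 0.1534]
eef_rot: [0.856, 0.517, 0.0, -0.001]
contact_force: [-0.4, -0.6, -0.2]
opening: 0.156
```

```bash
python3 go.py .436 .082 .14 62;  python3 v.py scene 280 170 100 110 s4 1.3; python3 v.py top 250 170 100 110 t4 1.5; python3 - <<'E'
import cv2,numpy as np
a=cv2.imread("pics/s4.png");b=cv2.imread("pics/t4.png"); cv2.imwrite("pics/st4.png",cv2.resize(np.hstack([a,b]),None,fx=.72,fy=.72))
from h import *
z=np.load("s4.npz");K,T=z['K'],z['T'];t=get_state()["tool_pos"]
for w in(t,t-[0,0,.0083],t-[0,0,.022],[.436,.082,.09],[.436,.082,.074]):
    q=(np.array(w)-T[:3,3])@T[:3,:3]; print(K[0,0]*q[0]/-q[2]+K[0,2],K[1,1]*q[1]/q[2]+K[1,2])
E
```

```text
t 15.475 pos [0.4362 0.0845 0.1534] jaw 62.26 F [-0.4 -0.6 -0.2] open 0.15610561115904603
shift units [-0.0029  0.0012  0.0168] mm [-2.3  1.  13.4] rows 1.0 turn units [-0.0006 -0.0007  0.0014] rows 1.0
326.16995237491875 204.65679537240047
326.0747263513837 208.00384748621317
325.9194206928128 213.46260879440885
326.41292020806424 229.18569629632802
326.23440198982826 235.18252299986452
```

View pics/st4.png

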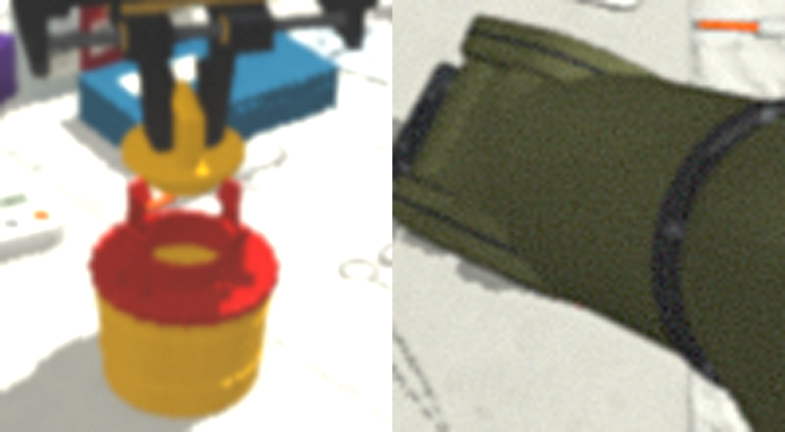

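The scene view (left) shows the held cap level over the tub. The flange centre is at crop x≈183.5 against 185 for the neck, so lateral agreement is better than 1 mm. Top is occluded. Next I measure the fore-aft offset from edge rows.

```bash
python3 - <<'E'
from h import *
z=np.load("s4.npz");K,T,p=z['K'],z['T'],z['p'].astype(int);t=get_state()["tool_pos"]
def pr(w):
    q=(np.array(w)-T[:3,3])@T[:3,:3]; return K[0,0]*q[0]/-q[2]+K[0,2],K[1,1]*q[1]/q[2]+K[1,2]
h=np.array([t[0]-T[0,3],t[1]-T[1,3],0]); h/=np.linalg.norm(h)
for nm,c,r,zz in(("flange near low",t,-.034,t[2]-.0083),("neck far",[.436,.082,0],.030,.09),("neck near in",[.436,.082,0],-.026,.09),("lid near",[.436,.082,0],-.0535,.074)):
    w=np.array([c[0],c[1],zz])+h*r; a=pr(w); b=pr(w+h*.001); print(nm,np.round(a,2),"px/mm",np.round(b[1]-a[1],3))
for v in range(210,258): print(v,*["%d,%d,%d"%tuple(p[v,u]) for u in(323,326,329)])
E
```

```text
flange near low [325.83 216.51] px/mm -0.258
neck far [326.6  221.77] px/mm -0.241
neck near in [326.24 235.93] px/mm -0.265
lid near [325.87 249.58] px/mm -0.282
210 151,113,32 145,109,32 139,104,31
211 154,115,32 145,109,32 140,105,32
212 154,116,33 147,110,33 150,112,32
213 154,116,33 151,113,32 164,123,33
214 154,116,32 154,116,33 163,122,34
215 155,117,34 153,115,32 153,115,32
216 147,110,33 146,110,33 144,108,32
217 138,104,32 139,105,33 138,104,33
218 141,102,33 138,104,35 135,104,37
219 163,101,36 143,113,59 139,114,64
220 174,96,46 144,130,108 153,143,124
221 158,100,74 150,141,132 190,187,178
222 153,113,101 175,148,140 211,199,191
223 166,88,81 174,107,101 197,146,138
224 145,53,49 141,57,52 150,70,65
225 114,38,35 114,39,35 116,39,35
226 105,37,33 107,37,33 109,38,34
227 105,37,33 106,37,32 108,38,34
228 106,37,33 107,37,33 109,37,34
229 108,38,34 108,38,34 110,37,33
230 107,38,33 108,38,34 110,38,34
231 109,43,33 111,47,34 113,46,34
232 121,67,35 125,75,34 125,73,35
233 135,93,34 138,98,35 138,97,34
234 141,106,35 142,106,34 143,107,34
235 141,103,35 143,106,34 143,106,35
236 134,85,35 138,97,35 137,93,34
237 124,59,35 127,69,35 124,64,34
238 115,43,35 115,45,34 113,43,34
239 110,39,34 109,38,34 108,38,34
240 109,38,34 108,39,35 107,38,34
241 109,39,35 107,38,34 107,39,34
242 108,39,35 108,39,34 107,39,34
243 111,39,35 110,39,35 110,39,35
244 113,38,34 114,39,34 115,40,36
245 116,39,35 117,39,36 117,40,35
246 117,40,35 117,39,34 116,39,35
247 116,40,35 117,39,35 117,40,35
248 117,40,35 117,40,36 118,41,36
249 116,39,35 117,40,35 117,40,36
250 116,41,37 117,40,36 115,41,36
251 112,40,35 113,40,35 109,40,36
252 115,55,35 115,52,35 112,54,36
253 130,87,35 127,83,35 129,86,36
254 139,103,35 137,100,35 139,103,36
255 142,107,36 142,107,36 142,107,36
256 145,109,35 144,109,36 144,109,36
257 144,109,37 144,109,36 143,109,37
```

```bash
cat > fit.py <<'E'
from h import *
import sys
from scipy.optimize import least_squares
f=sys.argv[1]; t=np.array(eval(sys.argv[2])); z=np.load(f+".npz");K,T,p=z['K'],z['T'],z['p'].astype(float)
def pr(w):
    q=(w-T[:3,3])@T[:3,:3]; return np.c_[K[0,0]*q[:,0]/-q[:,2]+K[0,2],K[1,1]*q[:,1]/q[:,2]+K[1,2]]
h=np.array([t[0]-T[0,3],t[1]-T[1,3]]); h/=np.linalg.norm(h); l=np.array([-h[1],h[0]])
th=np.linspace(0,2*np.pi,720)
def arc(c,r,zz,near,u):
    P=pr(np.c_[c[0]+r*np.cos(th),c[1]+r*np.sin(th),np.full(720,zz)]); m=P[:,1].mean(); P=P[(P[:,1]>m)==near]; P=P[P[:,0].argsort()]; return np.interp(u,P[:,0],P[:,1])
def fit(name,c0,r,zz,near,U,V):
    g=lambda a:arc(c0+a[0]*h+a[1]*l,r,zz,near,U)-V
    s=least_squares(g,[0,0],loss='soft_l1',f_scale=.3,diff_step=1e-4,x_scale=.001); print(name,len(U),"along-view mm",(s.x[0]*1e3).round(2),"left mm",(s.x[1]*1e3).round(2),"xy",(c0+s.x[0]*h+s.x[1]*l).round(4),"rms",np.sqrt(np.mean(s.fun**2)).round(2))
def edge(ch,v0,v1,u,rise):   # strongest signed gradient, subpixel
    g=np.diff(ch[v0:v1,u])*(1 if rise else -1); i=int(g.argmax())
    if i in(0,len(g)-1): return None
    a,b,c=g[i-1:i+2]; return v0+i+.5+(.5*(a-c)/(a-2*b+c) if a-2*b+c else 0)
R_,G,B=p[...,0],p[...,1],p[...,2]; tub=np.array([.436,.082])
def col(ch,us,rng,rise):
    o=[(u,edge(ch,*rng(u),u,rise)) for u in us]; o=[(u,v) for u,v in o if v]; return np.array(o).T
if len(sys.argv)<4:
    uc=pr(np.r_[t[:2],t[2]-.0083][None])[0]
    us=[u for u in range(int(uc[0])-13,int(uc[0])+14) if abs(u-uc[0])>9.5]
    pred=lambda u:int(round(arc(t[:2],.034,t[2]-.0083,True,u)))
    fit("cap flange low edge (blue jump)",t[:2],.034,t[2]-.0083,True,*col(B,us,lambda u:(pred(u)-4,pred(u)+6),True))
us=range(320,333)
fit("neck inner near (green drop)",tub,.026,.09,True,*col(G,us,lambda u:(233,243),False))
us=range(319,334)
fit("neck outer far (green drop)",tub,.030,.09,False,*col(G,us,lambda u:(219,229),False))
us=range(308,346)
for r in(.0535,.052): fit(f"lid near top? r{r}",tub,r,.074,True,*col(G,us,lambda u:(238,258),True))
E
python3 fit.py s4 '[.4362,.0845,.1534]'
```

```text
cap flange low edge (blue jump) 7 along-view mm 1.26 left mm 0.56 xy [0.4375 0.0841] rms 0.61
neck inner near (green drop) 13 along-view mm -3.26 left mm -0.46 xy [0.4333 0.0838] rms 0.07
neck outer far (green drop) 15 along-view mm -5.46 left mm 0.38 xy [0.4321 0.0859] rms 1.22
lid near top? r0.0535 38 along-view mm -11.03 left mm -0.76 xy [0.4272 0.0887] rms 0.18
lid near top? r0.052 38 along-view mm -12.74 left mm -0.78 xy [0.4259 0.0898] rms 0.19
```

Call:
apply_moves --series '[{"x":-0.001,"y":0.002,"z":0.01,"wx":-0.0005,"wy":-0.0005,"wz":0.001,"fingers":-1},{"x":-0.001,"y":0.001,"z":0.014,"wx":0,"wy":0,"wz":0,"fingers":-1},{"x":0,"y":0,"z":0.004,"wx":0,"wy":0,"wz":0,"fingers":-1},{"x":0,"y":0,"z":0,"wx":0,"wy":0,"wz":0,"fingers":-1},{"x":0,"y":0,"z":0,"wx":0,"wy":0,"wz":0,"fingers":-1}]'

```text
clock: 16.2
tool_pos: [0.4377, 0.0822, 0.1294]
eef_rot: [0.857, 0.516, 0.0, -0.0]
contact_force: [0.2, 0.0, -0.5]
opening: 0.153
```

```bash
python3 go.py .4345 .083 .13 62;  python3 v.py scene 290 180 75 80 s5 1.5
```

```text
t 16.2 pos [0.4377 0.0822 0.1294] jaw 62.1 F [ 0.2  0.  -0.5] open 0.15344346049706528
shift units [-0.001  -0.0041 -0.0008] mm [-0.8 -3.3 -0.6] rows 1.0 turn units [-0.0001 -0.0003  0.0006] rows 1.0
```

View pics/s5.png

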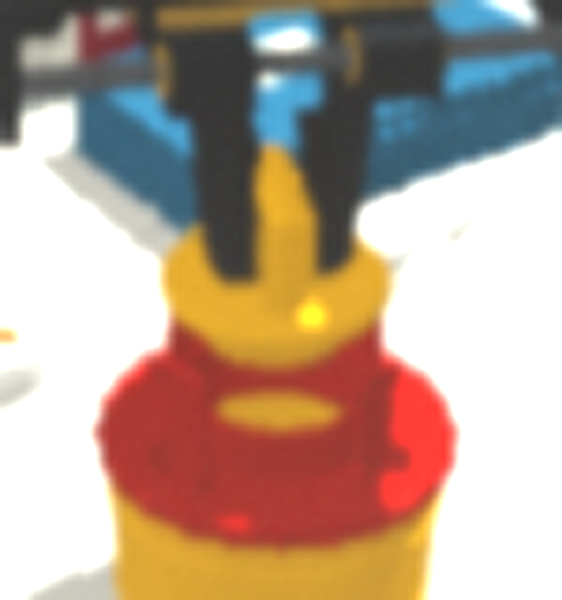

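The cap is right over the neck. Plug bottom near edge is at crop (278,370), the neck's near inner edge at (278,430), and the flange spans 165–388. I'll fit plug and neck edges in the same image.

```bash
cat >> fit.py <<'E'
if len(sys.argv)>=4:
    print("h",h)
    for dz in(-.0015,0,.0015):
        zz=t[2]-.0223+dz; us=range(322,333)
        fit(f"plug bottom near dz{dz}",t[:2],.021,zz,True,*col(G,us,lambda u:(224,234),False))
        us=[*range(313,318),*range(336,341)]
        pred=lambda u:int(round(arc(t[:2],.034,t[2]-.0083,True,u)))
        fit(f"flange low edge sides dz{dz}",t[:2],.034,t[2]-.0083+dz,True,*col(G,us,lambda u:(pred(u)-5,pred(u)+5),False))
    us=[u for u in range(310,345)]
    for v in (216,218,220,222,224): print(v,*["%d,%d,%d"%tuple(p[v,u]) for u in range(310,317)],'|',*["%d,%d,%d"%tuple(p[v,u]) for u in range(336,344)])
    Wc=cloud(z['d'],K,T); k=(p[...,0]-p[...,2]>50)&(p[...,1]>p[...,0]*.6); k[:195]=0;k[232:]=0;k[:,:305]=0;k[:,350:]=0
    q=Wc[k]; q=q[(abs(q[:,2]-t[2]+.0033)<.003)]; print("flange-top depth pts",len(q),q.mean(0),((q[:,:2]-t[:2])@np.c_[h,l]).min(0),((q[:,:2]-t[:2])@np.c_[h,l]).max(0))
    k=(p[...,0]-p[...,1]>50); q=Wc[k&(abs(Wc[...,2]-.074)<.006)&(abs(Wc[...,0]-.43)<.1)&(abs(Wc[...,1]-.08)<.1)]; e=(q[:,:2]-tub)@np.c_[h,l]; print("lid",len(q),q[:,2].mean(),np.percentile(e,[0.5,1,2,98,99,99.5],axis=0).round(4).tolist())
E
python3 fit.py s5 '[.4377,.0822,.1294]' 1
```

```text
neck inner near (green drop) 13 along-view mm -3.17 left mm -0.3 xy [0.4334 0.0839] rms 0.05
neck outer far (green drop) 5 along-view mm -5.0 left mm -10.19 xy [0.4255 0.0777] rms 1.62
lid near top? r0.0535 38 along-view mm -11.09 left mm -0.79 xy [0.4271 0.0887] rms 0.18
lid near top? r0.052 38 along-view mm -12.8 left mm -0.8 xy [0.4259 0.0899] rms 0.2
h [ 0.75079185 -0.66053887]
plug bottom near dz-0.0015 11 along-view mm -0.91 left mm 0.3 xy [0.4372 0.083 ] rms 0.07
flange low edge sides dz-0.0015 10 along-view mm -0.67 left mm -0.13 xy [0.4371 0.0825] rms 0.14
plug bottom near dz0 11 along-view mm -3.15 left mm 0.31 xy [0.4355 0.0845] rms 0.07
flange low edge sides dz0 10 along-view mm -2.89 left mm -0.12 xy [0.4355 0.084 ] rms 0.14
plug bottom near dz0.0015 11 along-view mm -5.39 left mm 0.32 xy [0.4339 0.086 ] rms 0.08
flange low edge sides dz0.0015 10 along-view mm -5.11 left mm -0.11 xy [0.4338 0.0855] rms 0.14
216 211,206,193 179,158,116 158,123,49 154,116,33 154,116,32 154,115,31 153,115,32 | 144,109,33 152,115,33 154,116,33 154,116,33 155,118,36 158,128,67 165,154,126 180
[... 255 characters left out ...]
2 155,117,33 | 155,116,34 155,117,34 155,116,35 152,115,35 150,117,48 165,146,104 199,193,176 220,218,208
222 223,222,214 214,208,199 172,141,124 142,97,53 145,103,34 152,113,33 155,116,32 | 152,115,34 149,112,34 144,108,34 134,97,37 143,109,76 189,171,154 216,211,200 221,220,212
224 219,216,206 199,184,171 153,108,98 114,53,45 108,49,34 117,62,33 130,79,33 | 134,94,34 127,81,34 121,67,34 116,53,36 135,86,78 189,166,157 217,211,202 222,221,212
flange-top depth pts 247 [0.4267479  0.09232998 0.1250636 ] [-0.03615463 -0.0319237 ] [0.0177924  0.03285929]
lid 649 0.07303286559090132 [[-0.0533, -0.0525], [-0.0529, -0.0507], [-0.0521, -0.0501], [0.0265, 0.0483], [0.0283, 0.0495], [0.0321, 0.0506]]
```

The fits are clean now (rms 0.05–0.14 px). The cap axis needs about −1.3 mm fore-aft and −1.6 mm lateral to meet the neck axis, which puts the TCP at about (0.4358, 0.082). Correct and come down to just above the slopes.

Call:
apply_moves --force 60 --series '[{"x":-0.001,"y":-0.002,"z":0.0,"wx":0,"wy":0,"wz":0,"fingers":-1},{"x":0,"y":0,"z":0,"wx":0,"wy":0,"wz":0,"fingers":-1},{"x":0,"y":0,"z":0.006,"wx":0,"wy":0,"wz":0,"fingers":-1},{"x":0,"y":0,"z":0.008,"wx":0,"wy":0,"wz":0,"fingers":-1},{"x":0,"y":0,"z":0,"wx":0,"wy":0,"wz":0,"fingers":-1},{"x":0,"y":0,"z":0,"wx":0,"wy":0,"wz":0,"fingers":-1}]'

```text
clock: 17.0
tool_pos: [0.4361, 0.0823, 0.1177]
eef_rot: [0.857, 0.516, 0.001, -0.0]
contact_force: [0.6, -0.8, -1.0]
opening: 0.15
```

```bash
python3 go.py .4358 .082 .111 62
```

```text
t 17.0 pos [0.4361 0.0823 0.1177] jaw 62.09 F [ 0.6 -0.8 -1. ] open 0.1504895953862574
shift units [-0.0005 -0.0001  0.0083] mm [-0.4 -0.1  6.7] rows 1.0 turn units [ 0.     -0.0004  0.0005] rows 1.0
```

Call:
apply_moves --series '[{"x":0,"y":0,"z":0.004,"wx":0,"wy":0,"wz":0,"fingers":-1},{"x":0,"y":0,"z":0.004,"wx":0,"wy":0,"wz":0,"fingers":-1},{"x":0,"y":0,"z":0.004,"wx":0,"wy":0,"wz":0,"fingers":-1}]'

```text
clock: 17.38
tool_pos: [0.4371, 0.0819, 0.1083]
eef_rot: [0.857, 0.515, 0.001, 0.001]
contact_force: [-0.6, -2.1, 12.8]
opening: 0.152
```

```bash
python3 go.py .4358 .082 .0983 62
```

```text
t 17.375 pos [0.4371 0.0819 0.1083] jaw 62.05 F [-0.6 -2.1 12.8] open 0.1524300708184824
shift units [-0.0007 -0.0015  0.0125] mm [-0.5 -1.2 10. ] rows 1.0 turn units [ 0.0008 -0.0006  0.0003] rows 1.0
```

12.8 N at 10 mm above home is consistent with the clip slopes. Continue.

Call:
apply_moves --series '[{"x":-0.0005,"y":-0.001,"z":0.004,"wx":0,"wy":0,"wz":0,"fingers":-1},{"x":0,"y":0,"z":0.004,"wx":0,"wy":0,"wz":0,"fingers":-1}]'

```text
clock: 17.62
tool_pos: [0.4371, 0.082, 0.1026]
eef_rot: [0.857, 0.515, 0.003, 0.001]
contact_force: [-0.2, -1.4, 5.0]
opening: 0.153
```

```bash
python3 go.py .4358 .082 .0983 62
```

```text
t 17.625 pos [0.4371 0.082  0.1026] jaw 62.04 F [-0.2 -1.4  5. ] open 0.15251308137484906
shift units [-0.0007 -0.0015  0.0054] mm [-0.6 -1.2  4.3] rows 1.0 turn units [ 0.0016 -0.001   0.0002] rows 1.0
```

The force dropped to 5 N, so the flange is past the barbs. On to the rim.

Call:
apply_moves --series '[{"x":0,"y":-0.0005,"z":0.004,"wx":0.001,"wy":-0.0005,"wz":0,"fingers":-1},{"x":0,"y":0,"z":0.004,"wx":0,"wy":0,"wz":0,"fingers":-1}]'

```text
clock: 17.88
tool_pos: [0.437, 0.0823, 0.0979]
eef_rot: [0.857, 0.516, 0.002, 0.002]
contact_force: [-8.2, -4.1, 66.6]
opening: 0.151
```

```bash
python3 go.py .4358 .082 .0983 62
```

```text
t 17.875 pos [0.437  0.0823 0.0979] jaw 62.07 F [-8.2 -4.1 66.6] open 0.15136718124380166
shift units [-0.001  -0.0011 -0.0005] mm [-0.8 -0.9 -0.4] rows 1.0 turn units [ 0.0015 -0.0006  0.0004] rows 1.0
```

66 N on seating is too firm to keep, and the height says it is home. Ease to a modest push.

Call:
apply_moves --series '[{"x":0,"y":0,"z":0.0008,"wx":0,"wy":0,"wz":0,"fingers":-1},{"x":0,"y":0,"z":0.0008,"wx":0,"wy":0,"wz":0,"fingers":-1}]'

```text
clock: 18.12
tool_pos: [0.4369, 0.0823, 0.0981]
eef_rot: [0.857, 0.516, 0.003, 0.002]
contact_force: [-1.1, -1.2, 11.1]
opening: 0.153
```

```bash
python3 go.py .4358 .082 .0983 62;  python3 v.py scene 295 185 70 75 s6 1.5
```

```text
t 18.125 pos [0.4369 0.0823 0.0981] jaw 62.08 F [-1.1 -1.2 11.1] open 0.15345287176802383
shift units [-0.0009 -0.0011 -0.0002] mm [-0.8 -0.8 -0.2] rows 1.0 turn units [ 0.0022 -0.0007  0.0005] rows 1.0
```

View pics/s6.png

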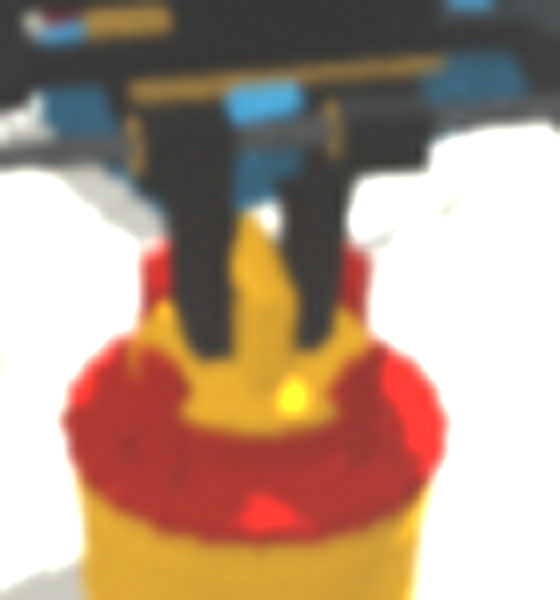

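The scene view shows the flange down on the neck, bottom edge at crop (258,435), with the near clips overlapping it on both sides and the far clips upright. Set a steady firm push of about 15 N and remove the small tilt.

Call:
apply_moves --series '[{"x":0,"y":0,"z":0.001,"wx":0.0015,"wy":-0.0005,"wz":0,"fingers":-1},{"x":0,"y":0,"z":0.0011,"wx":0.0005,"wy":0,"wz":0,"fingers":-1},{"x":0,"y":0,"z":0.0011,"wx":0,"wy":0,"wz":0,"fingers":-1}]'

```text
clock: 18.55
tool_pos: [0.4369, 0.0823, 0.0981]
eef_rot: [0.857, 0.516, 0.001, 0.002]
contact_force: [-2.4, -1.7, 18.1]
opening: 0.152
```

```bash
python3 go.py .4358 .082 .0983 62; python3 -c "
from h import *
for i in range(6): snapshot('scene'); s=get_state(); print(s['clock'],s['contact_force'].round(1),s['moment'].round(2),s['tool_pos'].round(4))"
```

```text
t 18.55 pos [0.4369 0.0823 0.0981] jaw 62.1 F [-2.4 -1.7 18.1] open 0.15171500800327054
shift units [-0.0009 -0.001  -0.0002] mm [-0.7 -0.8 -0.2] rows 1.0 turn units [ 0.0013 -0.0003  0.0006] rows 1.0
18.6 [-2.  -2.  17.4] [-0.29  0.33 -0.02] [0.4369 0.0823 0.0981]
18.65 [-2.5 -1.4 17.2] [-0.21  0.38 -0.05] [0.4369 0.0823 0.0981]
18.7 [-2.1 -1.6 17. ] [-0.24  0.43 -0.08] [0.4369 0.0823 0.0981]
18.75 [-1.  -2.  17.5] [-0.27  0.42 -0.01] [0.4369 0.0823 0.0981]
18.8 [-2.1 -1.9 17.3] [-0.26  0.34 -0.02] [0.4369 0.0823 0.0981]
18.85 [-1.7 -1.9 17.3] [-0.26  0.36 -0.03] [0.4369 0.0823 0.0981]
```

```bash
python3 v.py scene 150 150 300 200 s7 1.2; python3 - <<'E'
import sys; sys.argv=['fit.py','s7','[.4369,.0823,.0981]']
import io,contextlib
with contextlib.redirect_stdout(io.StringIO()): exec(open('fit.py').read())
cap=np.array([.4346,.0843])
us=range(321,333); uv=col(G,us,lambda u:(236,250),False)
print(uv.round(1))
for zz in(.09,.092,.094): print(zz,(uv[1]-arc(cap,.034,zz,True,uv[0])).mean().round(2),"px low edge resid")
E
```

```text
[[321.  322.  323.  324.  325.  326.  327.  328.  329. ]
 [237.9 238.2 238.4 238.6 238.7 238.9 238.8 238.9 238.8]]
0.09 -0.04 px low edge resid
0.092 0.73 px low edge resid
0.094 1.5 px low edge resid
```

View pics/s7.png

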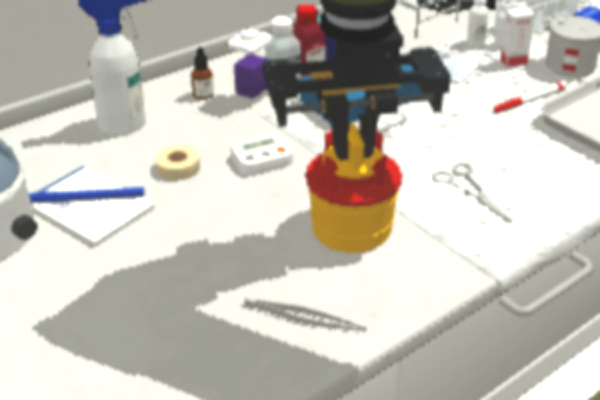

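The flange's lower edge fits the rim height (residual −0.04 px). The wide view shows the tub upright, the bystanders in place and no vial on the bench. Handing in.

```bash
python3 -c "
from plant import *
s=get_state(); print(s['clock'],s['contact_force'],s['opening']); print(finish_job())"
```

```text
18.9 [-1.87472173 -2.13241699 16.75150365] 0.15359743963363773
the job is handed in; nothing more can be done
None
```

I dropped the vial in through the neck, then took the cap by its grip bar, pressed it home under the clips, and handed in at 18.9 s. The arm is still gripping the bar at a commanded 60 N and pressing down with about 17 N.

**Snap:** the push rose to about 13 N on the clip slopes and fell to 5 N as the flange slipped past the barbs. It then stopped hard on the rim.

**Seating:** the tool ended at z = 0.0981 m, against 0.0983 m predicted for home. The flange edge fits the rim height to −0.04 px.

**Clips:** the near clips visibly overlap the flange. The far clips stand upright but are partly hidden, so I could not see all four latched.

**Vial and bench:** the vial is no longer on the bench or the lid; I did not see it inside the tub, because the arm hid the top view. The tub is upright, and the other items I could see in the last scene view are in place. The syringe was hidden behind the gripper.

**Problems along the way:**
- The wrist force peaked at a reading of about 67 N when the cap hit the rim, under the 120 N limit. I eased it off at once.
- The two cameras disagreed by about 4–5 mm on the tub's position. I settled it by fitting the cap and neck together in the scene camera image.
- A tilt of about 0.25° remained on the tool at the end.

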